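Load a tip box into its dock past the sprung gate

ROBOT

A 7-joint arm with a two-finger parallel gripper is mounted at the origin on a cart in front of the work surface, level with it; the furniture and walls round the work are solid. World frame = base frame: x ahead of the robot, y to its left, z up, the work surface at z = 0. Lengths are in m, angles in rad, forces in N, time in s.
With the tool pointing down it reaches from about 0.375 to 0.925 m from the base axis. Payload 3.1 kg.
Tool frame: the origin (TCP) lies at the very end of the fingers, on their centre line; the grasp point (between the pads) lies 19 mm behind it (bot.grasp_offset is the distance from the TCP to the grasp point, in m); z points along the fingers, x is the direction in which the jaws open and shut, and the axes are right-handed (so a half turn about z gives the same grasp; the last joint's range is limited). The gripper opens to 85 mm and grips with 20 to 120 N. Pads are 22 mm wide; open, the fingers measure 114 mm over their backs; the gripper's body (76 mm by 85 mm) begins 54 mm behind the grasp point. The pads swing forward as they close: fully open they stand 13 mm farther back than shut.
Start: joints at [1.035, 0.383, 0.044, 1.598, -0.018, 1.161, -0.05], TCP at [0.276, -0.589, 0.231] pointing down, gripper open.
Joint ranges: [-2.61, 2.61], [-0.41, 2.15], [-1.48, 1.57], [0, 2.5], [-1.57, 4.71], [0.05, 1.97], [-2.85, 2.85]. Speed limits (rad/s): [2.79, 2.79, 3.14, 3.14, 3.14, 3.14, 3.14].

INTERFACE

Orientations are given as a 3x3 rotation matrix whose columns are the frame's x, y, z axes.
In Python, from station import get_obs, eyes, job_done, bot gives the robot as it stands.
- The arm moves only by the tool play_rows, never from a script. Its argument "commands" is a list of rows, each a list of 3 entries, a list of its own where there are three numbers: the shift along the tool's x, y, z in m, then the turn about the tool's z in degrees, then the closure, from -1 (fully open) to 1 (shut). In form: [[[x, y, z], yaw, gripper], ...]. A call has 1 to 20 rows; each row is the pose to reach, as a shift and turn from the pose commanded when the call began, along the tool's axes at that moment; what a row does not reach only later rows make up. A row lasts 1/12 s, in which the tool goes at most 41.7 mm and 7.16 degrees, less where a joint would pass 70% of its speed; a pose out of reach is approached as far as the arm can. A call with a gripper value outside its range is refused whole. The fingers move at their own pace and stop on an object; "squeeze" is the grip in N (left out, the last holds). Time passes only in rows, so rows that repeat a pose let the fingers close. It gives the time, the measured TCP pose, the force and the opening at its end, in the units of the state.
- get_obs(): the state, without advancing time (a new reading comes with each control period).
- eyes.grab_frame(name): name is "side" or "top"; returns a dict with "image" (400x640x3 uint8, red, green, blue), "depth" (400x640 float32, m along the optical axis (not along the pixel's ray), 0 where there is no reading), "intrinsics" (3x3 intrinsics, pixels), "position" and "orientation" of the camera in the world. Camera axes: x right, y down, z forward; pixel columns grow to the right and rows downward; lengths in m; the calibration is good to about 2 mm. A picture is of the moment at which its call begins.
- job_done(): hands the job in, once; it reports no verdict.
The state is a dict: "time": time; "joints": joint angles; "joint_vel": joint speeds; "joint_efforts": joint torques, N m; "tcp_pos": TCP position; "tool_rot": TCP orientation; "contact_force": force on the tool from outside, world axes, zero at the start; "moment": the same for the moment, N m; "gripper_width": finger opening in m.
Only numpy, scipy, OpenCV 4.12 (cv2) and the standard library are available. Lean on these libraries where they do the work, as an engineer would, in place of code of your own. Each camera call takes 0.05 s, during which the arm holds its last target.

TASK

Load the pipette tip box into its dock: with one fingertip press the long blue bar down so that the sprung gate sinks into the deck, and keep it pressed while another finger pushes the box from behind along the lane, over the sunken gate, until it is fully home against the end stop. Then let the bar come up so that the gate closes behind the box, and move clear. Only push: do not pinch, lift or tip the box, do not let the gate touch it, and leave the three flasks standing round the dock where they are.

Things in the scene. Friction and masses are not known exactly. Their poses are not given: they have to be found in the camera images.
- dock: aluminium docking lane 131 x 387 mm, fixed on the worktop, deck top 40 mm up, y = -235 to +152 mm. Origin on the worktop at mid-lane under the gate line. +y = loading direction, towards the end stop; -x = side of the blue bar. The gate rises through a slot in the deck at y = 0. A grey end stop, 44 mm above the deck, meets the box at y = 132 mm
- home (a point): point on the deck (dock x 0, y 71, z 40 mm) where the tip box's origin lies when it is fully home; axes as the dock's
- gate (a joint): gate hinge, rad: 0 = up, shut (a spring holds it there); grows as the bar is pressed, limit 0.28. From 0.20 on all of the gate is below the deck. Its pin lies along the dock's y at x = 88, z = 60 mm, so the bar does not move along the lane. Pressing takes 2 to 6 N on the bar; let go, it rises by itself
- tip_box: closed pipette tip box, clear lid, yellow tips, 92 x 122 x 77 mm, 0.11 to 0.22 kg, too wide to pinch; stands on the deck before the gate, long side along the lane, with 3 mm of play to each rail. Origin at the centre of its underside, +y its leading end at y = +61 mm, z up
- push_face (a point): middle of the tip box's trailing end face, 35 mm above its underside (trailing = away from the end stop); the face is upright, flat, 88 mm wide, 3 to 75 mm above the underside. Pushed here along the dock's +y the box loads; when home this face is at dock y = +10 mm
- amber_end: small conical flask with amber medium, 52 mm wide, 85 mm high, beyond the end stop; leave alone. Origin at its underside
- amber_front: the same kind of flask, on the robot's side of the dock; leave alone. Origin at its underside
- foil_small: flask wrapped in foil, 58 mm wide, 108 mm high, before the lane's entry; leave alone. Origin at its underside
- near_rail (a point): middle of the top edge of the white rail on the blue bar's side, at the gate line; 62 mm above the worktop. The two rails are 5 mm thick, 22 mm above the deck, inner faces at dock x = -45 and +49 mm; the +x one flares outward before y = -105 mm. Hinge lugs outside the +x rail: dock x 78 to 98, y -17 to 17, up to z = 70 mm
- press_bar (a point): flat blue bar, 16 mm wide, 8 thick, along the lane on its -x side, carried by the gate. This point: on its top face, mid-width, at the gate line; the bar runs from dock y = -225 to +22 mm. Top at dock x -64, z 102 mm with the gate up (sloping 0.22 rad across); x -70, z 68 mm and level at joint 0.22; z 58 mm at the limit. It may be pressed anywhere and slid along
- gate_top (a point): mid-lane point on the top edge of the steel gate blade, 5 mm thick (dock y = -2.5 to +2.5 mm), right across the lane; shut, the sloping edge stands 26 mm above the deck at the -x rail, 5 mm at the +x rail. Nothing of the gate stands above the deck once it is pressed down, save the blue bar and the hinge outside the rails
Mind the look-alikes: they are no part of the job. Leave any black look-alike of the tip_box alone.

How it is judged:
On the way, in this order (a step that is already met when the one before it is completed fails the run):
1. a finger presses the bar and the gate is right down before the box reaches it (value of joint gate above 0.19 rad and contact force between the fingers and gate above 0.3 N and y of tip_box in the frame of dock below -0.06 m), for 0.1 s.
2. the box is crossing the gate while a finger still holds the bar down (value of joint gate above 0.18 rad and contact force between the fingers and gate above 0.3 N and y of tip_box in the frame of dock between -0.035 and 0.035 m), for 0.05 s.
At the end, for the whole second after the job is handed in: The tip box stands flat on the deck between the rails, within 5 mm of fully home against the end stop, at rest; the gate is up again (joint under 0.03 rad) behind it (y of tip_box in the frame of home between -0.005 and 0.005 m and x of tip_box in the frame of home between -0.008 and 0.008 m and z of tip_box in the frame of home below 0.003 m and angle between tip_box's own z axis and vertical below 0.04 rad and value of joint gate below 0.03 rad and linear speed of tip_box below 0.01 m/s); the robot touches nothing.
It fails at once if the gate touches the tip box (contact force between gate and tip_box above 0.5 N).
It fails at once if the tip box is lifted or carried (z of tip_box in the frame of home above 0.008 m).
It fails at once if the tip box is tipped (angle between tip_box's own z axis and vertical above 0.12 rad).
It fails at once if a flask beside the dock is moved (distance of any of amber_end, amber_front, foil_small from where it was at the start of the episode above 0.015 m).
It also fails if it takes over 42 s, if anything falls off the work surface, if the arm or the gripper's body presses on something with over 40 N, if the wrist force passes 120 N, or if a joint passes its speed limit or range.

## Working session

There is one attempt and no reset: what is moved stays moved. The work goes in short steps, Python scripts to look and compute and a tool call to move; the robot and the scene stay as the last step left them, time stands still between calls to the robot, and variables do not carry over. Pictures are saved under pics/ and viewed, and the job is handed in when it is done.

Besides the shell and the picture viewer there is one more tool, called after ">>>" as name([rows], argument=value, ...), one row to a line, values as JSON. play_rows: Moves the arm, as the interface text tells. Its arguments: {"type":"object","properties":{"commands":{"type":"array"},"squeeze":{"type":"number"}},"required":["commands"]}

```bash
mkdir -p pics; ls; python3 - <<'E'
from station import get_obs, eyes, bot
import cv2,numpy as np
o=get_obs(); print({k:np.round(v,3).tolist() for k,v in o.items()}); print([a for a in dir(bot) if a[0]!='_'])
for n in("side","top"):
    f=eyes.grab_frame(n); cv2.imwrite(f"pics/{n}0.png",f["image"][:,:,::-1]); np.savez(f"{n}0.npz",**f); print(n,f["intrinsics"].tolist(),f["position"],f["orientation"])
E
```

```text
pics
{'time': 0.0, 'joints': [1.035, 0.384, 0.044, 1.6, -0.018, 1.161, -0.05], 'joint_vel': [-0.001, 0.002, -0.001, -0.001, -0.0, -0.001, 0.001], 'joint_efforts': [0.0, -43.346, 1.024, -24.951, 0.011, 0.011, -0.0], 'tcp_pos': [0.275, -0.588, 0.23], 'tool_rot': [[0.424, -0.906, -0.001], [-0.906, -0.424, 0.002], [-0.003, 0.0, -1.0]], 'contact_force': [0.436, 0.124, -0.566], 'moment': [-0.003, 0.007, -0.038], 'gripper_width': 0.085}
['MotionError', 'grasp_offset']
side [[399.8543970729613, 0.0, 326.1384861804967], [0.0, 399.8543970729613, 206.28468808629847], [0.0, 0.0, 1.0]] [0.2113999  0.80510581 0.83459944] [[-0.9376675  -0.24714095  0.2443379 ]
 [-0.34701672  0.62747623 -0.69703155]
 [ 0.01894881 -0.73837317 -0.6741261 ]]
top [[454.3592482405489, 0.0, 322.883269617683], [0.0, 454.3592482405489, 202.33207889213026], [0.0, 0.0, 1.0]] [0.40925307 0.05678022 1.55561156] [[-0.0010549  -0.99766473  0.06829327]
 [-0.99999561  0.00124158  0.00269109]
 [-0.0027696  -0.06829014 -0.99766166]]
```

View pics/side0.png

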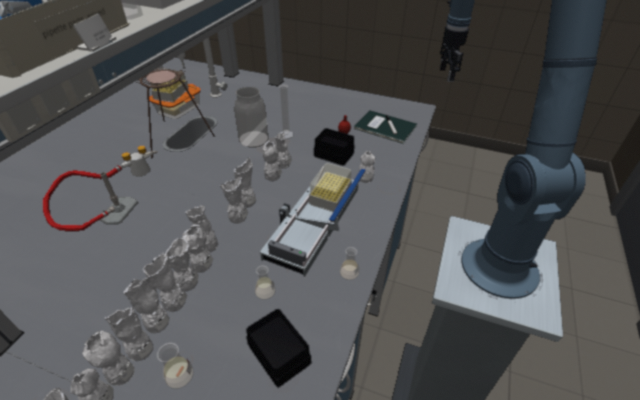

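View pics/top0.png

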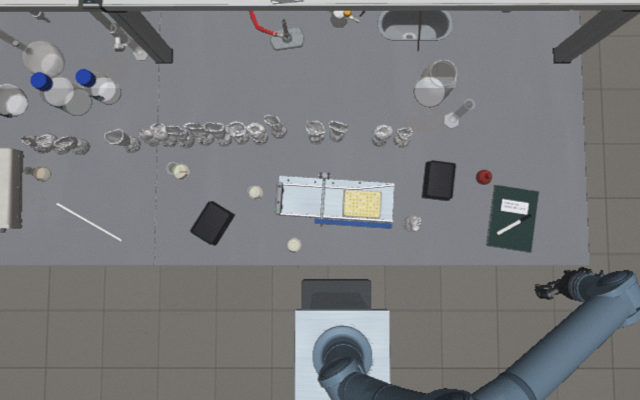

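```bash
python3 - <<'E'
import cv2
t=cv2.imread("pics/top0.png")[150:265,230:450]; cv2.imwrite("pics/top0c.png",cv2.resize(t,None,fx=3.6,fy=3.6,interpolation=cv2.INTER_CUBIC))
t=cv2.imread("pics/side0.png")[120:300,230:400]; cv2.imwrite("pics/side0c.png",cv2.resize(t,None,fx=3.3,fy=3.3,interpolation=cv2.INTER_CUBIC))
E
```

```text
(no output)
```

View pics/top0c.png

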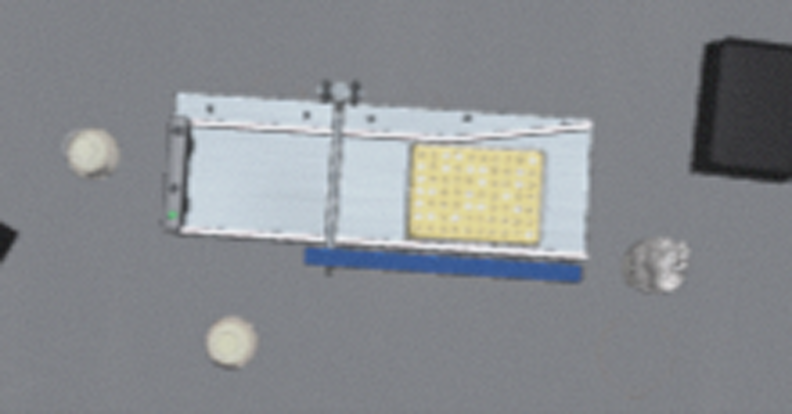

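View pics/side0c.png

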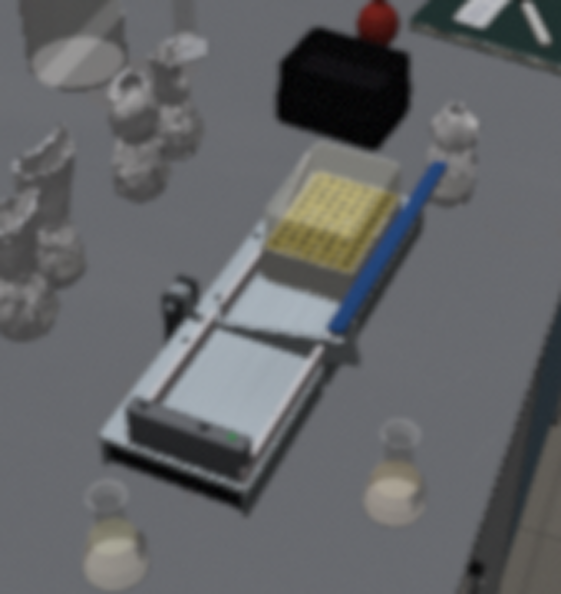

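```bash
cat > h.py <<'E'
import numpy as np,cv2
def load(n): return dict(np.load(n))
def proj(f,P):
    P=np.atleast_2d(P); c=(P-f["position"])@f["orientation"]; q=c@f["intrinsics"].T; return q[:,:2]/q[:,2:]
def ray(f,uv,z):
    uv=np.atleast_2d(uv); d=np.c_[uv,np.ones(len(uv))]@np.linalg.inv(f["intrinsics"]).T@f["orientation"].T
    return f["position"]+d*((z-f["position"][2])/d[:,2])[:,None]
def d2w(p,Q):
    Q=np.atleast_2d(Q); c,s=np.cos(p[2]),np.sin(p[2]); return np.c_[p[0]+c*Q[:,0]-s*Q[:,1],p[1]+s*Q[:,0]+c*Q[:,1],Q[:,2]]
E
python3 - <<'E'
from h import *
from scipy.optimize import least_squares
T,S=load("top0.npz"),load("side0.npz")
ct=lambda a:(np.array(a)+.5)/3.6-.5+[230,150]
cs=lambda a:(np.array(a)+.5)/3.3-.5+[230,120]
top=[((582,273),(-.064,-.225,.102)),((305,257),(-.064,.022,.102)),((341,92),(.088,0,.070)),((591,122.),None)]
top=[t for t in top if t[1]]
side=[((437,167),(-.064,-.225,.102)),((338,328),(-.064,.022,.102))]
def res(p):
    return np.r_[(proj(T,d2w(p,[q for _,q in top]))-ct([a for a,_ in top])).ravel(),(proj(S,d2w(p,[q for _,q in side]))-cs([a for a,_ in side])).ravel()]
r=least_squares(res,[.42,.02,-.05]); p=r.x; print(p,np.degrees(p[2]),r.fun.round(1)); np.save("p.npy",p)
# foil, flasks
w=ray(T,ct([(658,265),(92,153),(231,342)]),.06)
c,s=np.cos(p[2]),np.sin(p[2]);R=np.array([[c,-s],[s,c]])
print("flasks dock",((w[:,:2]-p[:2])@R).round(3))
# box top points by depth
for n,f in(("T",T),("S",S)):
    v,u=np.mgrid[0:400,0:640]; d=f["depth"]
    X=np.stack([(u-f["intrinsics"][0,2])/f["intrinsics"][0,0]*d,(v-f["intrinsics"][1,2])/f["intrinsics"][1,1]*d,d],-1)@f["orientation"].T+f["position"]
    D=(X[...,:2]-p[:2])@R; z=X[...,2]
    m=(d>0)&(abs(D[...,0])<.047)&(D[...,1]>-.26)&(D[...,1]<-.02)&(z>.075)
    print(n,m.sum(),np.percentile(D[m],[1,5,50,95,99],axis=0).round(3).tolist(),np.percentile(z[m],[5,50,95]).round(3))
im=cv2.imread("pics/top0.png");k=5
im=cv2.resize(im[165:240,265:425],None,fx=k,fy=k,interpolation=cv2.INTER_CUBIC)
def dr(Q,col):
    q=((proj(T,d2w(p,Q))-[265,165]+.5)*k).astype(int); cv2.polylines(im,[q],True,col,1)
dr([(-.05,-.235,.062),(-.05,.152,.062),(-.045,.152,.062),(-.045,-.235,.062)],(0,0,255))
dr([(.049,-.105,.062),(.049,.13,.062),(.054,.13,.062),(.054,-.105,.062)],(0,0,255))
dr([(-.045,.132,.084),(.049,.132,.084)],(0,200,0))
dr([(-.05,-.235,.04),(.081,-.235,.04),(.081,.152,.04),(-.05,.152,.04)],(255,0,255))
cv2.imwrite("pics/ov0.png",im)
E
```

```text
[ 0.51061562  0.06360132 -0.05930766] -3.3980784053361117 [-0.2  0.3 -0.4  0.3 -0.8  0.6  0.8 -2.6 -1.1 -0.1]
flasks dock [[-0.051 -0.301]
 [ 0.022  0.223]
 [-0.143  0.084]]
T 1061 [[-0.041, -0.186], [-0.039, -0.181], [0.001, -0.126], [0.041, -0.072], [0.045, -0.067]] [0.109 0.117 0.123]
S 1177 [[-0.044, -0.183], [-0.043, -0.177], [-0.007, -0.103], [0.036, -0.066], [0.041, -0.064]] [0.08  0.115 0.118]
```

View pics/ov0.png

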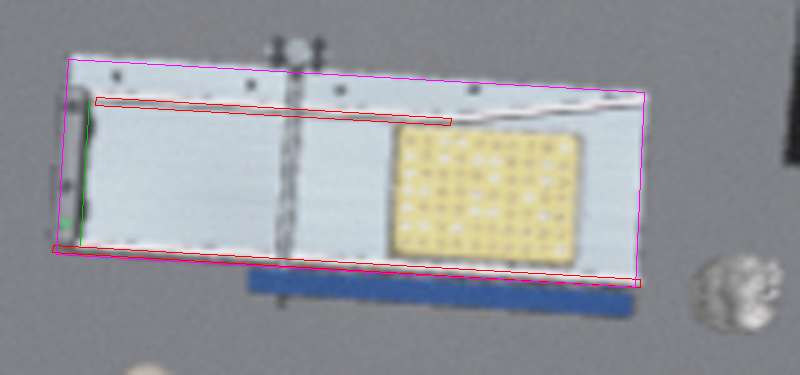

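```bash
cat >> h.py <<'E'
def shift(Q,yawdeg_off=0):
    """dock-target -> tool shift, yaw from current measured pose"""
    from station import get_obs
    o=get_obs();p=np.load("p.npy");w=d2w(p,Q)[0];R=np.array(o["tool_rot"]);t=np.array(o["tcp_pos"])
    th=np.degrees(p[2])-np.degrees(np.arctan2(R[1,0],R[0,0])); c,s=np.cos(p[2]),np.sin(p[2])
    d=(t[:2]-p[:2])@np.array([[c,-s],[s,c]])
    print("time",o["time"],"dock now",d.round(4),t[2].round(4),"world tgt",w.round(3),"shift",(R.T@(w-t)).round(4),"yaw",-th,"F",np.round(o["contact_force"],2),"w",o["gripper_width"],"tilt",R[:,2].round(3))
E
python3 -c "
from h import *
shift((-.034,-.208,.19))"
```

```text
time 0.1 dock now [-0.1964 -0.6643] 0.23 world tgt [ 0.464 -0.142  0.19 ] shift [-0.3235 -0.3604  0.0407] yaw -61.509058535465535 F [-0.56  0.57 -0.62] w 0.08573540948975289 tilt [-0.001  0.002 -1.   ]
```

>>> play_rows([
  [[-0.02, -0.022, 0], -4, -0.35],
  [[-0.045, -0.05, 0], -8, -0.35],
  [[-0.07, -0.078, 0], -13, -0.35],
  [[-0.095, -0.105, 0], -18, -0.35],
  [[-0.12, -0.133, 0], -23, -0.35],
  [[-0.145, -0.161, 0], -28, -0.35],
  [[-0.17, -0.189, 0], -33, -0.35],
  [[-0.195, -0.217, 0], -38, -0.35],
  [[-0.22, -0.245, 0], -43, -0.35],
  [[-0.245, -0.273, 0.01], -48, -0.35],
  [[-0.27, -0.301, 0.02], -53, -0.35],
  [[-0.295, -0.33, 0.03], -58, -0.35],
  [[-0.315, -0.35, 0.04], -61.5, -0.35],
  [[-0.3235, -0.3605, 0.04], -61.5, -0.35],
  [[-0.3235, -0.3605, 0.04], -61.5, -0.35],
  [[-0.3235, -0.3605, 0.04], -61.5, -0.35],
])

```text
time: 1.43
tcp_pos: [0.4647, -0.1425, 0.191]
tool_rot: [[0.998, -0.058, -0.001], [-0.058, -0.998, -0.0], [-0.001, 0.0, -1.0]]
contact_force: [-0.1, -1.0, -1.4]
gripper_width: 0.0582
```

```bash
python3 - <<'E'
from h import *
from station import eyes
shift((-.034,-.208,.14))
for n in("side","top"):
    f=eyes.grab_frame(n); np.savez(f"{n}1.npz",**f); im=f["image"][:,:,::-1]
    a=im[60:270,230:430] if n=="side" else im[140:260,250:450]
    cv2.imwrite(f"pics/{n}1.png",cv2.resize(a,None,fx=2.8 if n=="side" else 4,fy=2.8 if n=="side" else 4,interpolation=cv2.INTER_CUBIC))
E
```

```text
time 1.4333 dock now [-0.0336 -0.2085] 0.191 world tgt [ 0.464 -0.142  0.14 ] shift [-0.0004 -0.0005  0.051 ] yaw 0.09508989644331312 F [-0.13 -1.   -1.44] w 0.05824709932264554 tilt [-0.001 -0.    -1.   ]
```

View pics/side1.png

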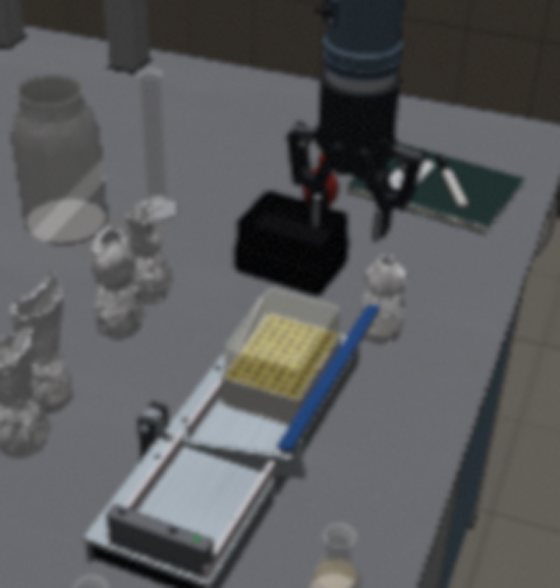

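View pics/top1.png

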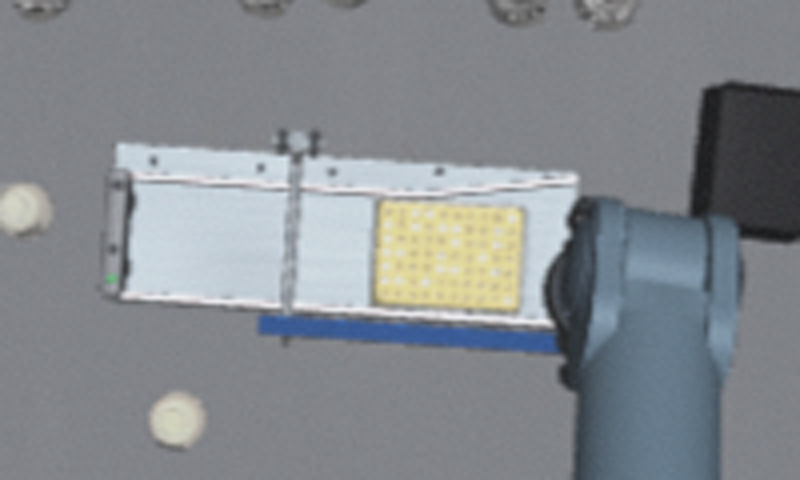

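```bash
python3 - <<'E'
from h import *
f=load("side1.npz");p=np.load("p.npy")
for z in(.191,.195,.2):print(z,((proj(f,d2w(p,[(-.07,-.208,z),(.002,-.208,z)]))-[230,60]+.5)*2.8).round())
a=f["image"][90:165,315:400,::-1]; cv2.imwrite("pics/s1z.png",cv2.resize(a,None,fx=8,fy=8,interpolation=cv2.INTER_CUBIC))
print(((proj(f,d2w(p,[(-.07,-.208,.196),(.002,-.208,.196)]))-[315,90]+.5)*8).round())
d=f["depth"];v,u=np.mgrid[90:160,325:385];dd=d[90:160,325:385]
K=f["intrinsics"];X=np.stack([(u-K[0,2])/K[0,0]*dd,(v-K[1,2])/K[1,1]*dd,dd],-1)@f["orientation"].T+f["position"]
c,s=np.cos(p[2]),np.sin(p[2]);D=(X[...,:2]-p[:2])@np.array([[c,-s],[s,c]])
m=(dd>0)&(abs(D[...,1]+.208)<.03)&(X[...,2]>.15)&(abs(D[...,0]+.034)<.1)
for n,q in(("press",m&(D[...,0]<-.034)),("push",m&(D[...,0]>=-.034))):
    Z=X[...,2][q];x=D[...,0][q];y=D[...,1][q];print(n,q.sum(),Z.min());
    for zz in(.19,.2,.21,.22,.23,.25,.27):
        k=abs(Z-zz)<.006; print(zz,k.sum(),x[k].min().round(3) if k.any() else'',x[k].max().round(3) if k.any() else '',y[k].max().round(3) if k.any() else '')
E
```

```text
0.191 [[380. 244.]
 [315. 227.]]
0.195 [[381. 240.]
 [315. 224.]]
0.2 [[381. 236.]
 [315. 219.]]
[[408. 444.]
 [221. 396.]]
press 770 0.19462952212542428
0.19 1 -0.071 -0.071 -0.211
0.2 11 -0.076 -0.065 -0.197
0.21 22 -0.079 -0.064 -0.197
0.22 24 -0.079 -0.067 -0.195
0.23 20 -0.078 -0.065 -0.197
0.25 67 -0.097 -0.062 -0.193
0.27 78 -0.101 -0.035 -0.189
push 513 0.19387402654097752
0.19 1 -0.006 -0.006 -0.21
0.2 15 -0.008 0.004 -0.196
0.21 20 -0.008 0.005 -0.196
0.22 24 -0.008 0.006 -0.195
0.23 24 -0.008 0.004 -0.195
0.25 58 -0.012 0.026 -0.195
0.27 64 -0.034 0.029 -0.189
```

View pics/s1z.png

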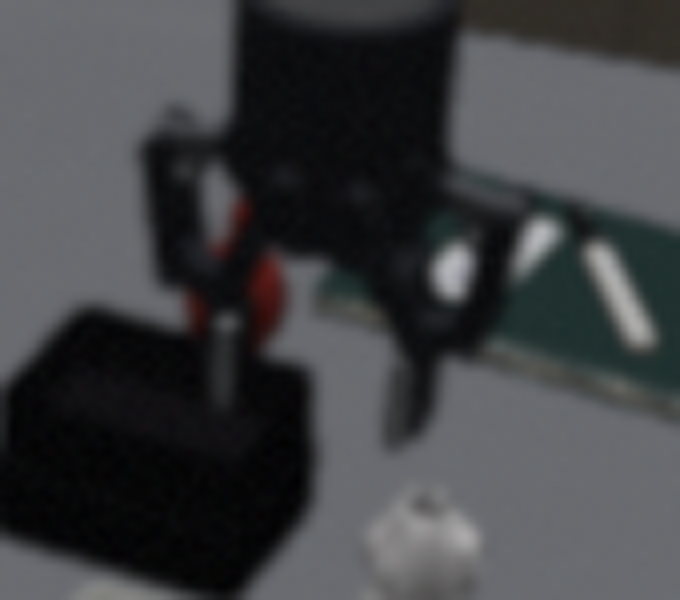

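>>> play_rows([
  [[0.002, 0, 0.015], 0, -0.35],
  [[0.002, 0, 0.035], 0, -0.35],
  [[0.002, 0, 0.055], 0, -0.35],
  [[0.002, 0, 0.07], 0, -0.35],
  [[0.002, 0, 0.08], 0, -0.35],
  [[0.002, 0, 0.087], 0, -0.35],
  [[0.002, 0, 0.094], 0, -0.35],
  [[0.002, 0, 0.101], 0, -0.35],
  [[0.002, 0, 0.108], 0, -0.35],
  [[0.002, 0, 0.115], 0, -0.35],
  [[0.002, 0, 0.122], 0, -0.35],
  [[0.002, 0, 0.129], 0, -0.35],
  [[0.002, 0, 0.13], 0, -0.35],
  [[0.002, 0, 0.13], 0, -0.35],
  [[0.002, 0, 0.13], 0, -0.35],
])

```text
time: 2.78
tcp_pos: [0.4663, -0.1432, 0.0612]
tool_rot: [[0.998, -0.06, -0.001], [-0.06, -0.998, -0.0], [-0.001, 0.0, -1.0]]
contact_force: [-2.9, -1.6, 4.0]
gripper_width: 0.0574
```

```bash
python3 - <<'E'
from h import *
from station import eyes
shift((-.032,-.20,.061))
for n in("side","top"):
    f=eyes.grab_frame(n); np.savez(f"{n}2.npz",**f); im=f["image"][:,:,::-1]
    a=im[110:270,250:410] if n=="side" else im[140:260,250:450]
    cv2.imwrite(f"pics/{n}2.png",cv2.resize(a,None,fx=3.7 if n=="side" else 4,fy=3.7 if n=="side" else 4,interpolation=cv2.INTER_CUBIC))
E
```

```text
time 2.7833 dock now [-0.0319 -0.2091] 0.0612 world tgt [ 0.467 -0.134  0.061] shift [-0.0001 -0.0091  0.0002] yaw -0.02750566981842617 F [-2.9  -1.57  4.05] w 0.0574274234303095 tilt [-0.001 -0.    -1.   ]
```

View pics/side2.png

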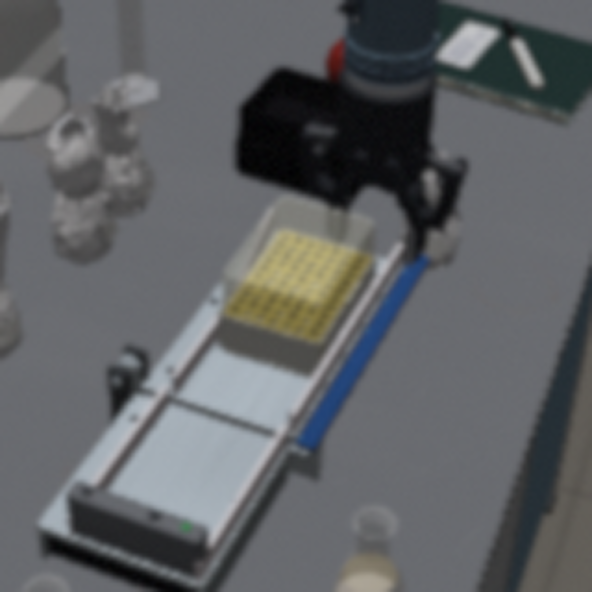

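View pics/top2.png

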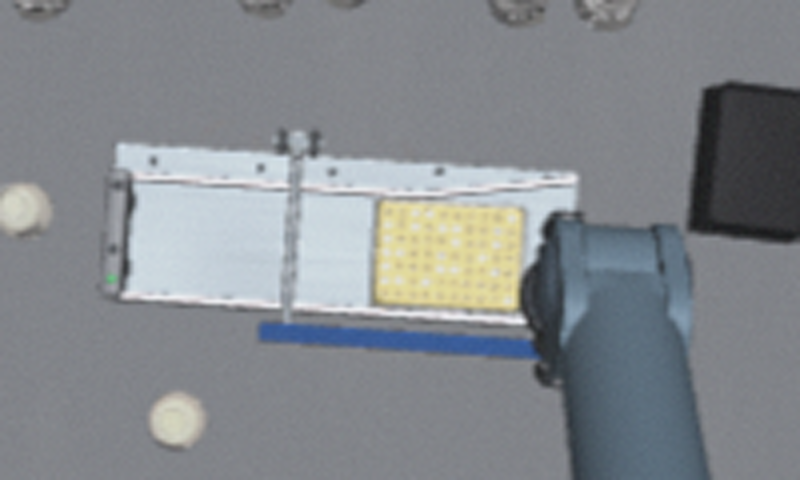

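```bash
python3 - <<'E'
from h import *
p=np.load("p.npy");c,s=np.cos(p[2]),np.sin(p[2])
for n in("side1","side2","top2"):
    f=load(n+".npz");im=f["image"].astype(int);d=f["depth"];K=f["intrinsics"];v,u=np.mgrid[0:400,0:640]
    X=np.stack([(u-K[0,2])/K[0,0]*d,(v-K[1,2])/K[1,1]*d,d],-1)@f["orientation"].T+f["position"]
    D=(X[...,:2]-p[:2])@np.array([[c,-s],[s,c]])
    m=(im[...,2]>im[...,0]+60)&(d>0)&(abs(D[...,0]+.066)<.012)&(D[...,1]<.015)&(D[...,1]>-.18)
    print(n,m.sum(),np.median(X[...,2][m]),np.median(D[...,0][m]))
E
```

```text
side1 191 0.1019694316024986 -0.06535734271437414
side2 197 0.06508179157203264 -0.06987044190618734
top2 250 0.0662591763678676 -0.0671230369052663
```

>>> play_rows([
  [[0, -0.003, 0], 0, -0.35],
  [[0, -0.006, 0], 0, -0.35],
  [[0, -0.009, 0], 0, -0.35],
  [[0, -0.012, 0], 0, -0.35],
  [[0, -0.017, 0], 0, -0.35],
  [[0, -0.023, 0], 0, -0.35],
  [[0, -0.029, 0], 0, -0.35],
  [[0, -0.035, 0], 0, -0.35],
  [[0, -0.041, 0], 0, -0.35],
  [[0, -0.047, 0], 0, -0.35],
  [[0, -0.05, 0], 0, -0.35],
  [[0, -0.05, 0], 0, -0.35],
])

```text
time: 3.88
tcp_pos: [0.4699, -0.0913, 0.0612]
tool_rot: [[0.998, -0.058, -0.0], [-0.058, -0.998, 0.001], [-0.0, -0.001, -1.0]]
contact_force: [0.6, -1.6, 4.5]
gripper_width: 0.0579
```

```bash
python3 - <<'E'
from h import *
from station import eyes
shift((-.032,-.02,.061))
for n in("side","top"):
    f=eyes.grab_frame(n); np.savez(f"{n}3.npz",**f); im=f["image"][:,:,::-1]
    a=im[110:270,250:410] if n=="side" else im[140:260,250:450]
    cv2.imwrite(f"pics/{n}3.png",cv2.resize(a,None,fx=3.7 if n=="side" else 4,fy=3.7 if n=="side" else 4,interpolation=cv2.INTER_CUBIC))
E
```

```text
time 3.8833 dock now [-0.0315 -0.157 ] 0.0612 world tgt [0.477 0.046 0.061] shift [-0.0003 -0.137   0.0004] yaw 0.08867431770481105 F [ 0.56 -1.57  4.47] w 0.05791500425357957 tilt [-0.     0.001 -1.   ]
```

View pics/side3.png

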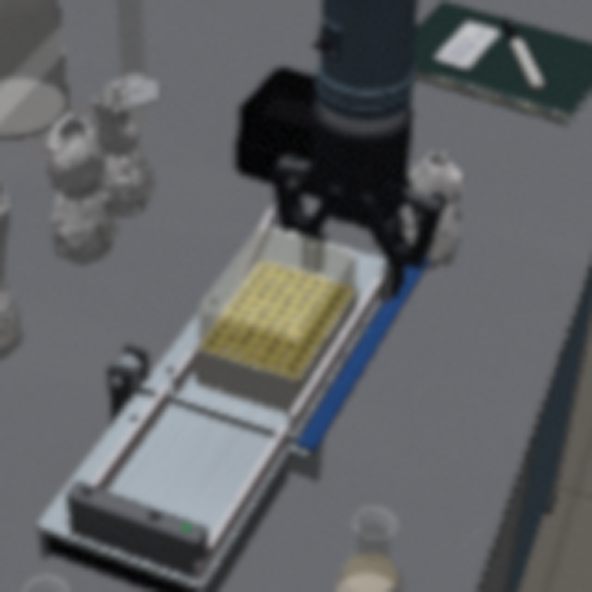

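View pics/top3.png

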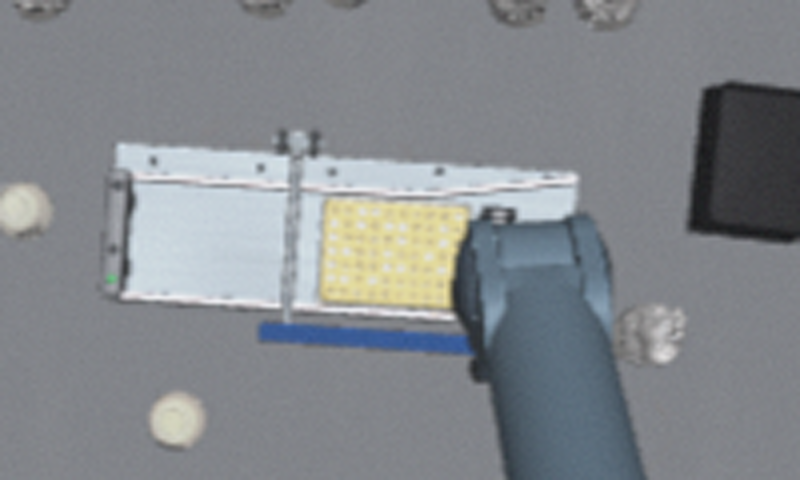

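>>> play_rows([
  [[0, -0.004, 0], 0, -0.35],
  [[0, -0.01, 0], 0, -0.35],
  [[0, -0.017, 0], 0, -0.35],
  [[0, -0.024, 0], 0, -0.35],
  [[0, -0.031, 0], 0, -0.35],
  [[0, -0.038, 0], 0, -0.35],
  [[0, -0.045, 0], 0, -0.35],
  [[0, -0.052, 0], 0, -0.35],
  [[0, -0.06, 0], 0, -0.35],
  [[0, -0.068, 0], 0, -0.35],
  [[0, -0.076, 0], 0, -0.35],
  [[0, -0.084, 0], 0, -0.35],
  [[0, -0.092, 0], 0, -0.35],
  [[0, -0.1, 0], 0, -0.35],
  [[0, -0.108, 0], 0, -0.35],
  [[0, -0.116, 0], 0, -0.35],
  [[0, -0.124, 0], 0, -0.35],
  [[0, -0.13, 0], 0, -0.35],
  [[0, -0.136, 0], 0, -0.35],
  [[0, -0.14, 0], 0, -0.35],
])

```text
time: 5.65
tcp_pos: [0.4782, 0.0476, 0.0613]
tool_rot: [[0.998, -0.059, -0.0], [-0.059, -0.998, 0.0], [-0.0, -0.0, -1.0]]
contact_force: [-0.4, -3.8, 4.3]
gripper_width: 0.0579
```

```bash
python3 - <<'E'
from h import *
from station import eyes
shift((-.032,0,.061))
for n in("side","top"):
    f=eyes.grab_frame(n); np.savez(f"{n}4.npz",**f); im=f["image"][:,:,::-1]
    a=im[110:270,250:410] if n=="side" else im[140:260,250:450]
    cv2.imwrite(f"pics/{n}4.png",cv2.resize(a,None,fx=3.7 if n=="side" else 4,fy=3.7 if n=="side" else 4,interpolation=cv2.INTER_CUBIC))
E
```

```text
time 5.65 dock now [-0.0314 -0.0179] 0.0613 world tgt [0.479 0.065 0.061] shift [-0.0006 -0.0179  0.0003] yaw 0.02091689307486666 F [-0.4  -3.79  4.26] w 0.057897744514972926 tilt [-0.  0. -1.]
```

View pics/side4.png

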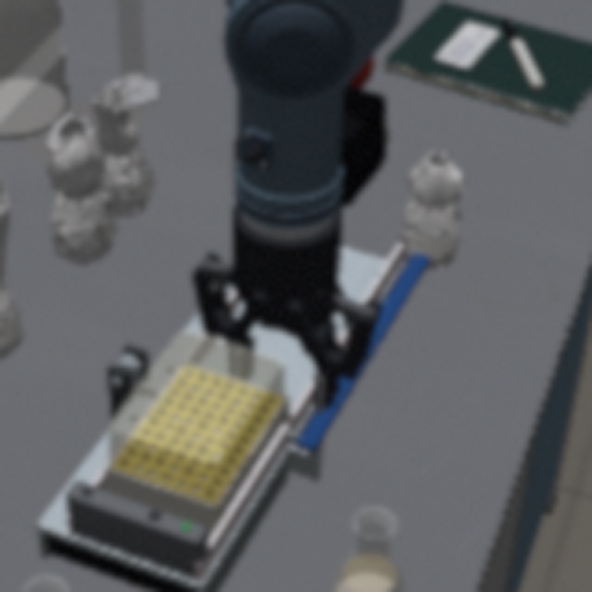

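View pics/top4.png

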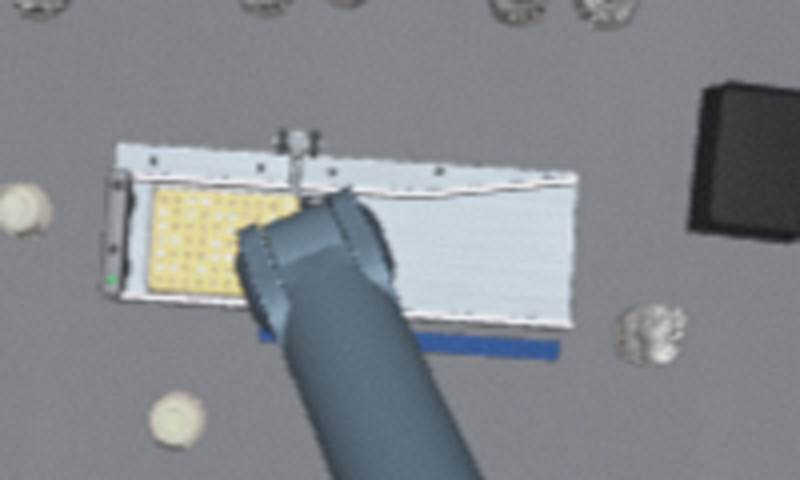

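>>> play_rows([
  [[0, -0.003, 0], 0, -0.35],
  [[0, -0.006, 0], 0, -0.35],
  [[0, -0.009, 0], 0, -0.35],
  [[0, -0.012, 0], 0, -0.35],
  [[0, -0.012, 0], 0, -0.35],
])

```text
time: 6.17
tcp_pos: [0.4791, 0.0593, 0.0613]
tool_rot: [[0.998, -0.059, 0.0], [-0.059, -0.998, 0.001], [0.0, -0.001, -1.0]]
contact_force: [-0.8, -3.2, 3.9]
gripper_width: 0.0575
```

>>> play_rows([
  [[0, -0.001, 0], 0, -0.35],
  [[0, -0.002, 0], 0, -0.35],
  [[0, -0.003, 0], 0, -0.35],
  [[0, -0.003, 0], 0, -0.35],
])

```text
time: 6.5
tcp_pos: [0.4792, 0.0618, 0.0613]
tool_rot: [[0.998, -0.059, 0.0], [-0.059, -0.998, 0.0], [0.0, -0.0, -1.0]]
contact_force: [0.2, -4.0, 3.8]
gripper_width: 0.0576
```

```bash
python3 - <<'E'
from h import *
shift((-.032,0,.061))
E
```

```text
time 6.5 dock now [-0.0313 -0.0036] 0.0613 world tgt [0.479 0.065 0.061] shift [-0.0007 -0.0036  0.0003] yaw -0.009845473403987448 F [ 0.19 -3.97  3.79] w 0.0576272580024711 tilt [ 0.  0. -1.]
```

Not at the stop yet; creeping in 1 mm steps until the force rises.

>>> play_rows([
  [[0, -0.001, 0], 0, -0.35],
  [[0, -0.002, 0], 0, -0.35],
  [[0, -0.002, 0], 0, -0.35],
])

```text
time: 6.75
tcp_pos: [0.4792, 0.0638, 0.0613]
tool_rot: [[0.998, -0.06, -0.0], [-0.06, -0.998, 0.0], [-0.0, -0.0, -1.0]]
contact_force: [-0.4, -4.3, 3.4]
gripper_width: 0.0578
```

>>> play_rows([
  [[0, -0.001, 0], 0, -0.35],
  [[0, -0.002, 0], 0, -0.35],
  [[0, -0.002, 0], 0, -0.35],
])

```text
time: 7.0
tcp_pos: [0.4792, 0.0638, 0.0613]
tool_rot: [[0.998, -0.061, -0.001], [-0.061, -0.998, -0.002], [-0.001, 0.002, -1.0]]
contact_force: [-0.8, -7.1, 6.5]
gripper_width: 0.0581
```

```bash
python3 - <<'E'
from h import *
from station import eyes
shift((-.032,0,.061))
for n in("side","top"):
    f=eyes.grab_frame(n); np.savez(f"{n}5.npz",**f); im=f["image"][:,:,::-1]
    a=im[170:270,250:370] if n=="side" else im[160:240,260:360]
    cv2.imwrite(f"pics/{n}5.png",cv2.resize(a,None,fx=6,fy=6,interpolation=cv2.INTER_CUBIC))
E
```

```text
time 7.0 dock now [-0.0313 -0.0016] 0.0613 world tgt [0.479 0.065 0.061] shift [-0.0007 -0.0016  0.0003] yaw -0.12261994014190147 F [-0.83 -7.11  6.5 ] w 0.05810582769307719 tilt [-0.001 -0.002 -1.   ]
```

View pics/side5.png

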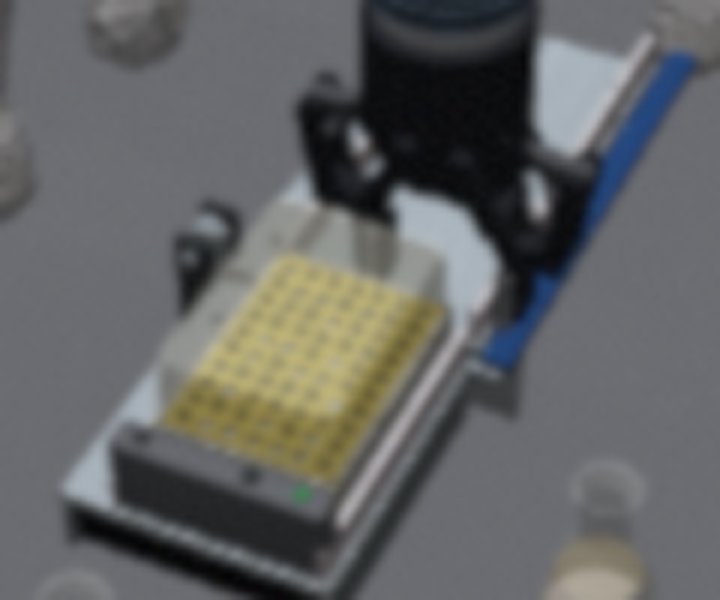

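View pics/top5.png

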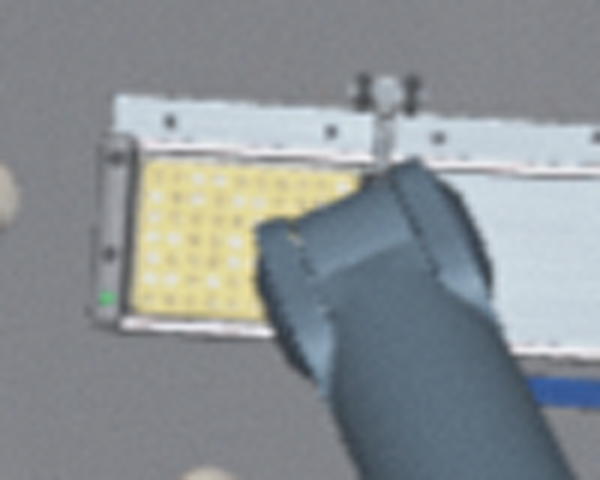

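>>> play_rows([
  [[0, -0.001, 0], 0, -0.35],
  [[0, -0.002, 0], 0, -0.35],
  [[0, -0.002, 0], 0, -0.35],
])

```text
time: 7.35
tcp_pos: [0.4792, 0.0639, 0.0613]
tool_rot: [[0.998, -0.064, -0.002], [-0.064, -0.998, -0.004], [-0.001, 0.004, -1.0]]
contact_force: [-1.1, -10.0, 8.0]
gripper_width: 0.0579
```

>>> play_rows([
  [[0, 0.003, 0], 0, -0.35],
  [[0, 0.006, 0], 0, -0.35],
  [[0, 0.01, 0], 0, -0.35],
  [[0, 0.015, 0], 0, -0.35],
  [[0, 0.02, 0], 0, -0.35],
  [[0, 0.02, 0], 0, -0.35],
  [[0, 0.02, -0.006], 0, -0.35],
  [[0, 0.02, -0.012], 0, -0.35],
  [[0, 0.02, -0.02], 0, -0.35],
  [[0, 0.02, -0.028], 0, -0.35],
  [[0, 0.02, -0.036], 0, -0.35],
  [[0, 0.02, -0.044], 0, -0.35],
  [[0, 0.02, -0.055], 0, -0.35],
  [[0, 0.02, -0.075], 0, -0.35],
  [[0, 0.02, -0.1], 0, -0.35],
  [[0, 0.02, -0.13], 0, -0.35],
  [[0, 0.04, -0.14], 0, -0.35],
  [[0, 0.08, -0.14], 0, -0.35],
  [[0, 0.12, -0.14], 0, -0.35],
  [[0, 0.15, -0.14], 0, -0.35],
])

```text
time: 9.02
tcp_pos: [0.469, -0.0852, 0.2018]
tool_rot: [[0.998, -0.061, -0.001], [-0.061, -0.998, -0.002], [-0.001, 0.002, -1.0]]
contact_force: [0.1, -0.7, -0.4]
gripper_width: 0.0576
```

>>> play_rows([
  [[0, 0.04, 0], 0, -0.35],
  [[0, 0.08, 0], 0, -0.35],
  [[0, 0.1, 0], 0, -0.35],
  [[0, 0.1, 0], 0, -0.35],
])

```text
time: 9.35
tcp_pos: [0.4619, -0.1886, 0.2012]
tool_rot: [[0.998, -0.07, -0.003], [-0.07, -0.998, -0.002], [-0.002, 0.002, -1.0]]
contact_force: [-0.3, -0.1, 0.4]
gripper_width: 0.0576
```

```bash
python3 - <<'E'
from h import *
from station import eyes
shift((-.032,-.3,.2))
p=np.load("p.npy");c,s=np.cos(p[2]),np.sin(p[2])
for n in("side","top"):
    f=eyes.grab_frame(n); np.savez(f"{n}6.npz",**f); im=f["image"][:,:,::-1]
    a=im[130:280,240:400] if n=="side" else im[150:260,240:400]
    cv2.imwrite(f"pics/{n}6.png",cv2.resize(a,None,fx=4 if n=="side" else 5,fy=4 if n=="side" else 5,interpolation=cv2.INTER_CUBIC))
    im=f["image"].astype(int);d=f["depth"];K=f["intrinsics"];v,u=np.mgrid[0:400,0:640]
    X=np.stack([(u-K[0,2])/K[0,0]*d,(v-K[1,2])/K[1,1]*d,d],-1)@f["orientation"].T+f["position"]
    D=(X[...,:2]-p[:2])@np.array([[c,-s],[s,c]]);z=X[...,2]
    m=(im[...,2]>im[...,0]+60)&(d>0)&(abs(D[...,0]+.066)<.012)&(D[...,1]<.015)&(D[...,1]>-.18)
    print(n,"bar z",np.median(z[m]))
    m=(d>0)&(abs(D[...,0])<.047)&(D[...,1]>-.02)&(D[...,1]<.15)&(z>.095)&(z<.13)
    print("box",m.sum(),np.percentile(D[m],[1,5,50,95,99],axis=0).round(3).tolist(),np.percentile(z[m],[5,50,95]).round(3))
E
```

```text
time 9.35 dock now [-0.0337 -0.2546] 0.2012 world tgt [ 0.461 -0.234  0.2  ] shift [0.0022 0.0453 0.0013] yaw -0.6203525676941486 F [-0.26 -0.11  0.39] w 0.05755045151699449 tilt [-0.003 -0.002 -1.   ]
side bar z 0.10194135610841987
box 1333 [[-0.044, 0.016], [-0.043, 0.022], [-0.005, 0.085], [0.037, 0.131], [0.041, 0.133]] [0.1   0.115 0.118]
top bar z 0.10305582468449048
box 1019 [[-0.04, 0.012], [-0.037, 0.017], [0.002, 0.071], [0.041, 0.124], [0.044, 0.129]] [0.111 0.117 0.122]
```

View pics/side6.png

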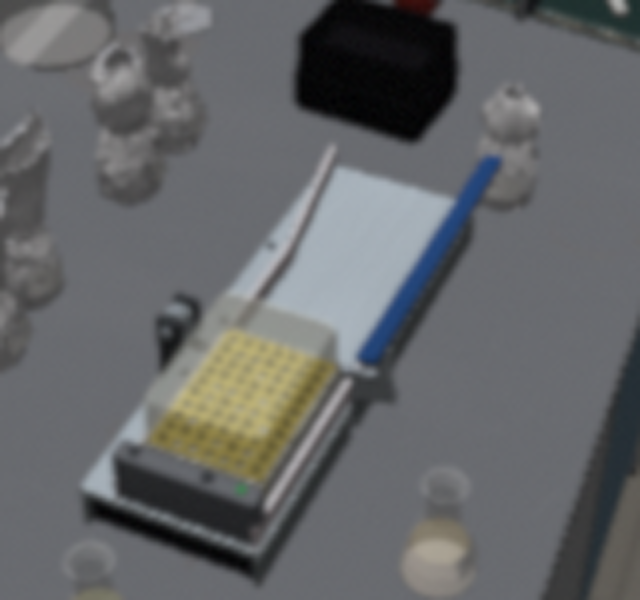

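View pics/top6.png

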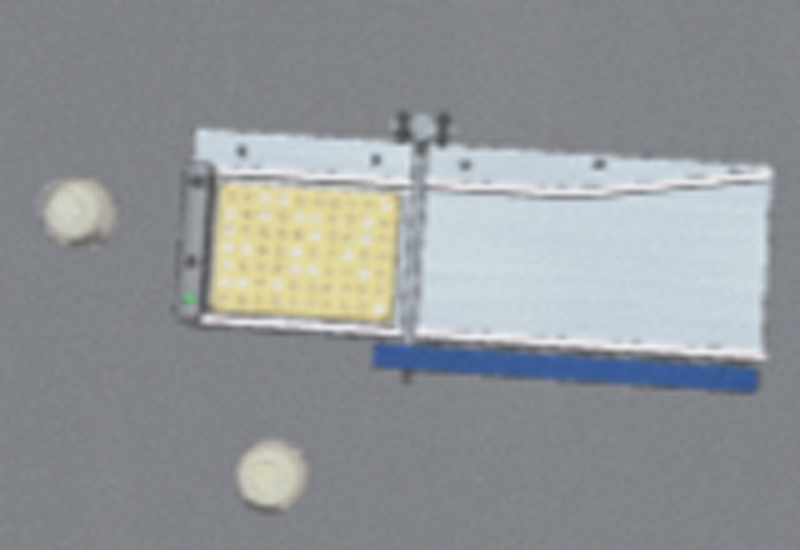

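>>> play_rows([
  [[0, 0, 0], 0, -0.35],
  [[0, 0, 0], 0, -0.35],
  [[0, 0, 0], 0, -0.35],
])

```text
time: 9.7
tcp_pos: [0.4647, -0.18, 0.2013]
tool_rot: [[0.998, -0.056, -0.0], [-0.056, -0.998, 0.001], [-0.0, -0.0, -1.0]]
contact_force: [-0.2, -0.4, 0.9]
gripper_width: 0.0578
```

```bash
python3 -c "
from station import job_done
print(job_done())"
```

```text
the job is handed in; nothing more can be done
None
```

The tip box is in its dock with the gate closed behind it, and I handed the job in at about 9.7 s. The hand-in gave no verdict.

**What I did:** I used the fingers about 58 mm apart. One held the blue bar down at about z 65 mm, which puts the gate near 0.235 rad. The other pushed the box along the lane from behind. The box stopped against the end stop: the hand stopped moving forward and the push force rose from 4 to 10 N. I backed off about 16 mm with the bar still pressed, then let it rise and moved clear at z 0.20 m.

**Last checks:**
- **Box:** depth from the top camera put its middle at dock x of about 2 mm and y of about 71 mm (home is x 0, y 71), with its top at z 117 mm, so it stands flat.
- **Gate:** the bar is back at z 102–103 mm, so the gate is up.
- **Robot:** the tool force readings were under 1 N, so the robot is touching nothing.
- **Flasks:** all three look unmoved in the pictures; I did not measure their positions again.
- **Disagreement:** the side camera's depth put the box's middle at y of about 85 mm. I put that down to its slanted view through the clear lid and relied on the top view and the stop at the end of the push.

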